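Push the polariser slider home and roll its thumbwheel to the index

TASK

Push the polariser slider of the cream light base gently all the way into its slot until it stops. Then roll its recessed black thumbwheel with a light fingertip on the exposed front rim until the white line across the wheel points at the two orange index marks (either way round), and let go with the slider still fully home. Keep the pressure light, just enough to grip and never above 15 N, and leave the bottle, objective, logbook and slide box where they are.

Things in the scene. Friction and masses are not known exactly. Their poses are not given: they have to be found in the camera images.
- light_base: Fixed cream enamel housing, 110 mm deep (x), 160 mm wide (y), 75 mm tall, with a black 68 mm lens ring on top (to 88 mm). Origin at the centre of its underside on the bench; its x axis points from the slot face (x = -55 mm, towards the robot) into the housing, the way the slider goes in; z up.
- slider (a joint): Travel in metres of the aluminium slider (76 mm wide, 30 to 46 mm above the bench, nothing under its outer end): 0 = out, 0.045 = home against a rigid stop; grows going in (housing +x). Starts at 0 to 0.025. About 2.5 N of friction, more when fast; stays where left. Pushing squarely on the wheel's rim pushes it in.
- home_mid (a point): Point fixed to the housing, 100 mm in front of its centre, 38 mm above the bench, axes of the housing. The wheel's axis comes to lie here when the slider is home, but only to 11 mm: the stop is set differently each time, up to 11 mm farther in or out along x, and is not measured, so it must be felt. y is exact.
- thumbwheel (a joint): Turn in radians, anticlockwise from above, of the thumbwheel in the slider's outer end. 0 or 3.14 (also -3.14, 6.28): white line at the index marks; starts at 0.6 to 2.54. Dragging the front rim to the housing's +y turns it negative. Stiff: about 4 N along the rim, so a fingertip must press inwards with about 7 to 10 N or it slips; stays where left.
- slot (a point): Centre of the slot in the housing's front face, 38 mm above the bench. Out of it comes the slider; in its outer end lies the wheel: black knurled disc, 56 mm diameter, 34 to 44 mm above the bench, upright axis, white line across its top. Orange index marks on the pocket wall, on its +y and -y sides. Rim bare only in front (-x): a 42 mm wide arc, 6 mm proud of the wall.
- oil_bottle: Bystander: brown dropper bottle with black cap, 33 mm diameter, 75 mm tall, loose on the bench; origin at the centre of its underside.
- objective: Bystander: silver microscope objective, 34 mm diameter, 47 mm tall, standing loose; origin at the centre of its underside.
- logbook: Bystander: black logbook with red spine, 290 x 210 x 22 mm, lying flat, loose; origin at the centre of its underside.
- slide_box: Bystander: blue slide box, 85 x 75 x 34 mm, loose; origin at the centre of its underside.

How it is judged:
By the outcome, as a careful person would: the job done as asked, in the order asked, and still so for the second after the job is handed in, with the robot touching nothing.
It also fails if it takes over 72 s, if anything falls off the work surface, if the arm or the gripper's body presses on something with over 40 N, if the wrist force passes 120 N, or if a joint passes its speed limit or range.

ROBOT

A 6-joint arm with a two-finger parallel gripper is mounted at the origin on the work surface. World frame = base frame: x ahead of the robot, y to its left, z up, the work surface at z = 0. Lengths are in m, angles in rad, forces in N, time in s.
With the tool pointing down it reaches from about 0.35 to 0.875 m from the base axis. Payload 4.2 kg.
Tool frame: the origin (TCP) lies on the centre line of the jaws, within the pads' length; the fingertips stand 25 mm ahead of it and the grasp point (between the pads) lies 6 mm ahead of it; z points along the fingers, y is the line along which they close (so a half turn about z gives the same grasp; the last joint's range is limited). The gripper opens to 87 mm and grips with 3 to 60 N. Pads are 19 mm wide; open, the fingers measure 117 mm over their backs; the gripper's body (75 mm by 190 mm) begins 51 mm behind the grasp point.
Start: joints at [0.259, 0.385, 0.008, 0, -1.194, -0.259], TCP at [0.625, 0, 0.217] pointing down, gripper open.
Joint ranges: [-3.14, 3.14], [-1.21, 2.06], [-1.07, 1.41], [-3.16, 2.05], [-2.99, -0.16], [-3.1, 3.1]. Speed limits (rad/s): [2.79, 2.79, 3.14, 3.14, 3.14, 3.14].

INTERFACE

Orientations are given as a rotation vector (axis times angle).
In Python, from plant import get_state, get_image, get_calibration, finish_job gives the robot as it stands.
- The arm moves only by the shell command python3 -m handwheel 'ROWS' [FORCE]. ROWS is JSON, a list that holds one entry, the list of rows, each a list of 7 numbers: the shift along the tool's x, y, z in m, then the turn, a rotation vector about the tool's x, y, z in degrees, then the gripper command: -1 is fully open, 1 is shut, values between are in proportion. In form: [[[tx, ty, tz, ax, ay, az, jaw], ...]]. A call has 1 to 5 rows; each row shifts and turns the commanded pose from where the row before left it, along the tool's axes as they then stand; what a row does not reach is not made up. A row lasts 1/8 s, in which the tool goes at most 62.5 mm and 10.7 degrees, less where a joint would pass 70% of its speed; a pose out of reach is approached as far as the arm can. A call with a gripper value outside its range is refused whole. The fingers move at their own pace and stop on an object; FORCE is the grip in N (left out, the last holds). Time passes only in rows, so rows that do not move let the fingers close. It gives the time, the measured TCP pose, the force, the opening and the grip force at its end, in the units of the state.
- get_state(): the state, without advancing time (a new reading comes with each control period).
- get_image(name): name is "scene" or "side" or "wrist"; returns the picture (384x512x3 uint8, red, green, blue); there is no depth.
- get_calibration(name): a dict with "camera_matrix" (3x3 intrinsics, pixels), "camera_from_world" (4x4, takes a point from world to camera coordinates). Camera axes: x right, y down, z forward; pixel columns grow to the right and rows downward; lengths in m; the calibration is good to about 2 mm. A picture is of the moment at which its call begins: read the wrist's pose just before it. get_calibration takes no time and is no camera call; for the wrist camera it gives the pose at the moment of the call.
- finish_job(): hands the job in; it is judged then, once.
The state is a dict: "t": time; "qpos": joint angles; "qvel": joint speeds; "tau": joint torques, N m; "tcp_pos": TCP position; "tcp_rot": TCP orientation; "wrist_force": force on the tool from outside, world axes, zero at the start; "moment": the same for the moment, N m; "grip_width": finger opening in m; "finger_force": force on a finger pad.
Only numpy, scipy, OpenCV 4.12 (cv2) and the standard library are available. Lean on these libraries where they do the work, as an engineer would, in place of code of your own. Each camera call takes 0.05 s, during which the arm holds its last target. There are 200 camera calls.

## Working session

There is one attempt and no reset: what is moved stays moved. The work goes in short steps, Python scripts to look and compute and a shell command to move; the robot and the scene stay as the last step left them, time stands still between calls to the robot, and variables do not carry over. Pictures are saved under pics/ and viewed, at most 10 in all, crops included, and the job is handed in when it is done.

```bash
ls; mkdir -p pics; python3 - <<'E'
from plant import *
import cv2,numpy as np
s=get_state();print(s)
for n in ["scene","side","wrist"]:
    im=get_image(n);cv2.imwrite(f"pics/{n}0.png",im[:,:,::-1]);c=get_calibration(n);print(n,np.round(c["camera_matrix"],1).tolist(),np.round(c["camera_from_world"],3).tolist())
E
```

```text
pics
{'t': 0.0, 'qpos': array([ 2.58608109e-01,  3.85518196e-01,  6.61773185e-03, -4.83918570e-04,
       -1.19398574e+00, -2.58603266e-01]), 'qvel': array([-3.76404955e-04, -8.57327975e-04,  2.93880481e-04,  2.52441174e-03,
        7.53867897e-05, -2.36265993e-05]), 'tau': array([ 5.69075401e-04, -3.90661991e+01,  1.87403029e+01,  4.22001421e+00,
        1.09914420e-02, -1.81494070e-04]), 'tcp_pos': array([6.24384930e-01, 1.81515464e-05, 2.16081835e-01]), 'tcp_rot': array([ 2.22013055, -2.22051619, -0.00226005]), 'wrist_force': array([ 0.6514831 , -0.0751019 , -0.20857247]), 'moment': array([ 0.02359689, -0.02900795,  0.02925709]), 'finger_force': 0.0, 'grip_width': 0.08726010258173307}
scene [[445.1, 0.0, 256.7], [0.0, 445.1, 189.2], [0.0, 0.0, 1.0]] [[-0.856, 0.516, -0.019, 0.46], [0.406, 0.65, -0.642, -0.288], [-0.319, -0.558, -0.766, 1.519], [0.0, 0.0, 0.0, 1.0]]
side [[437.1, 0.0, 260.5], [0.0, 437.1, 189.0], [0.0, 0.0, 1.0]] [[0.986, -0.165, -0.012, -0.575], [-0.096, -0.514, -0.853, 0.15], [0.135, 0.842, -0.522, 1.126], [0.0, 0.0, 0.0, 1.0]]
wrist [[272.1, 0.0, 258.6], [0.0, 272.1, 189.0], [0.0, 0.0, 1.0]] [[-1.0, -0.0, 0.001, 0.624], [-0.0, 0.97, 0.243, -0.03], [-0.002, 0.243, -0.97, 0.39], [0.0, 0.0, 0.0, 1.0]]
```

View pics/scene0.png

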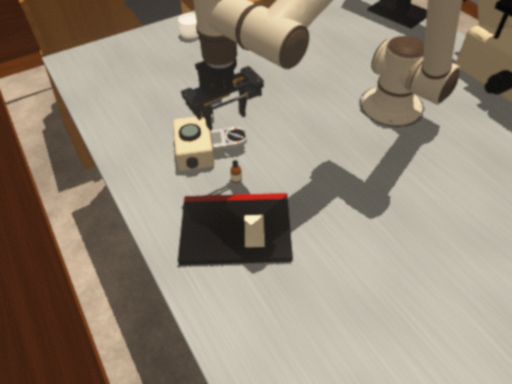

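View pics/wrist0.png

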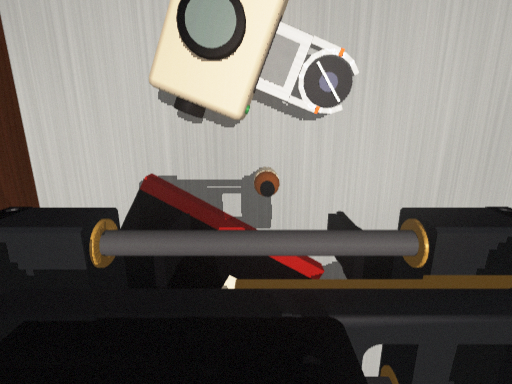

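Wrist view: wheel at about (327,80), orange marks at (341,52) and (317,110), lens ring at (210,22), bottle at (266,183), so the slot faces image right. The logbook is lower left, with a pale item near it.

```bash
cat > h.py <<'E'
import numpy as np,cv2
from plant import *
from scipy.spatial.transform import Rotation as R
def ray(c,px,z):
    K,T=c["camera_matrix"],c["camera_from_world"]
    px=np.atleast_2d(np.asarray(px,float)); d=np.c_[px,np.ones(len(px))]@np.linalg.inv(K).T@T[:3,:3]
    o=-T[:3,:3].T@T[:3,3]; return (o+d*((z-o[2])/d[:,2])[:,None])[:,:2]
def look(name):
    c=get_calibration("wrist");im=get_image("wrist");cv2.imwrite(f"pics/{name}.png",im[:,:,::-1]);return c,im
def marks(c,im,z=.046):
    hsv=cv2.cvtColor(im,cv2.COLOR_RGB2HSV)
    m=cv2.inRange(hsv,(5,170,150),(20,255,255))
    n,l,s,ce=cv2.connectedComponentsWithStats(m)
    return [(int(s[i,4]),np.round(ce[i],1),np.round(ray(c,ce[i],z)[0],4)) for i in range(1,n) if s[i,4]>4]
E
python3 - <<'E'
from h import *
c,im=look("w1")
print(*marks(c,im),sep="\n")
hsv=cv2.cvtColor(im,cv2.COLOR_RGB2HSV)
# dark wheel / lens ring
for nm,roi,z in(("wheel",(290,45,70,75),.044),("ring",(160,0,100,70),.088)):
    x,y,w,h=roi;m=(im[y:y+h,x:x+w].max(2)<70).astype(np.uint8)
    k,_=cv2.findContours(m,0,2);k=max(k,key=cv2.contourArea);e=cv2.fitEllipse(cv2.convexHull(k))
    p=np.array(e[0])+[x,y];print(nm,p,e[1],ray(c,p,z))
cr=(cv2.inRange(hsv,(15,40,150),(30,140,255)));k,_=cv2.findContours(cr,0,2);k=max(k,key=cv2.contourArea)
print(cv2.approxPolyDP(k,5,True)[:,0].tolist())
cv2.imwrite("pics/w1c.png",cv2.resize(im[0:210,130:400,::-1],None,fx=2.9,fy=2.8,interpolation=2))
s=get_image("side");cv2.imwrite("pics/s1.png",s[:,:,::-1])
E
```

```text
(19, array([341.2,  52.2]), array([ 0.5298, -0.1412]))
(17, array([316.8, 109.4]), array([ 0.5544, -0.0786]))
(60, array([ 94.4, 231.4]), array([0.8427, 0.0778]))
(16, array([424.6, 234.7]), array([0.4014, 0.0826]))
(28, array([ 93.9, 257.4]), array([0.849 , 0.1159]))
(48, array([424.2, 258.2]), array([0.3968, 0.1173]))Traceback (most recent call last):
  File "<stdin>", line 8, in <module>
cv2.error: OpenCV(4.12.0) /io/opencv/modules/imgproc/src/shapedescr.cpp:361: error: (-201:Incorrect size of input array) There should be at least 5 points to fit the ellipse in function 'fitEllipseNoDirect'
```

View pics/side0.png

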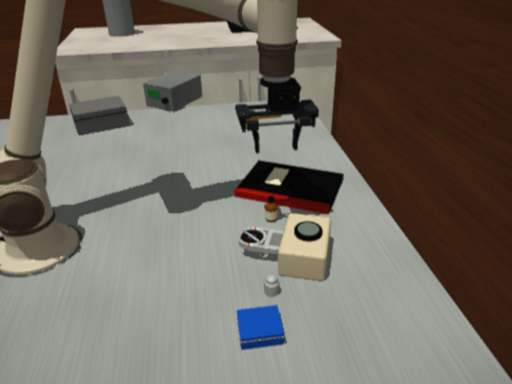

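Side view: slider points left at (250,238), bottle at (272,210), objective at (272,285) and slide box at (260,325). All are clear of the front of the wheel.

```bash
python3 - <<'E'
from h import *
c,im=look("w2")
hsv=cv2.cvtColor(im,cv2.COLOR_RGB2HSV)
for nm,(x,y,w,h),z,t in(("wheel",(290,45,70,75),.044,110),("ring",(160,0,100,70),.088,70)):
    m=(im[y:y+h,x:x+w].max(2)<t).astype(np.uint8)
    k,_=cv2.findContours(m,0,1);k=max(k,key=cv2.contourArea);e=cv2.fitEllipse(cv2.convexHull(k))
    p=np.array(e[0])+[x,y];print(nm,p,e[1],ray(c,p,z))
cr=(cv2.inRange(hsv,(15,40,150),(30,140,255)));k,_=cv2.findContours(cr,0,2);k=max(k,key=cv2.contourArea)
P=cv2.approxPolyDP(k,5,True)[:,0];print(P.tolist(),ray(c,P,.075).round(3).tolist())
cv2.imwrite("pics/w2c.png",cv2.resize(im[0:210,130:400,::-1],None,fx=2.8,fy=2.8,interpolation=2))
E
```

```text
wheel [328.20999146  80.685009  ] (47.6737174987793, 53.01601028442383) [[ 0.54238828 -0.1110928 ]]
ring [211.30646896  20.74609566] (67.70683288574219, 77.59473419189453) [[ 0.67019089 -0.15978145]]
[[170, 0], [150, 83], [241, 117], [285, 0], [278, 1], [236, 114], [190, 93], [194, 83], [188, 88], [187, 73], [193, 71], [195, 79], [198, 72], [186, 65], [192, 60], [192, 67], [195, 58], [221, 61], [202, 61], [184, 45], [176, 26], [180, 0]] [[0.713, -0.182], [0.74, -0.104], [0.643, -0.069], [0.598, -0.182], [0.605, -0.182], [0.649, -0.073], [0.698, -0.094], [0.693, -0.105], [0.7, -0.099], [0.7, -0.114], [0.694, -0.116], [0.692, -0.109], [0.688, -0.115], [0.701, -0.122], [0.694, -0.127], [0.694, -0.12], [0.691, -0.129], [0.664, -0.126], [0.684, -0.126], [0.701, -0.141], [0.708, -0.159], [0.703, -0.182]]
```

View pics/w2c.png

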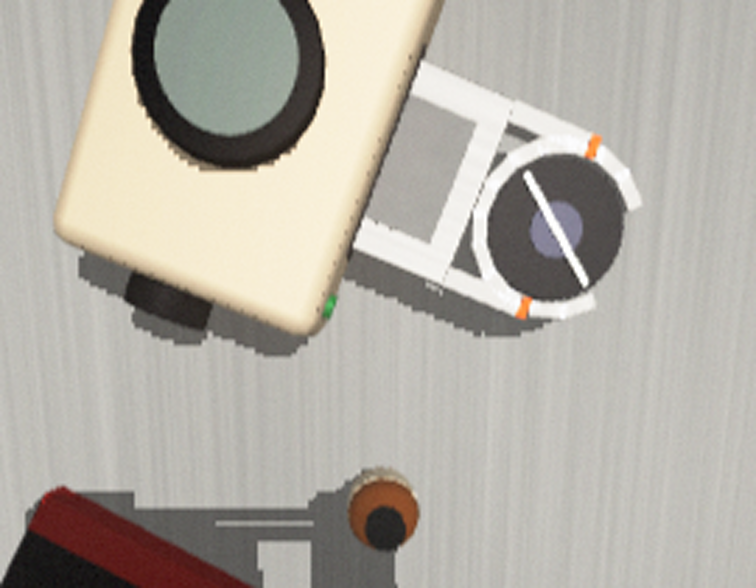

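Yaw of the housing x axis ≈ -21.4°. The wheel is at (0.542,-0.111) and the white line is ~49° CCW of the marks, so the front rim needs ~24 mm of drag towards housing +y (tool -y after I turn).

```bash
python3 -m handwheel '[[[0.03,0.044,0,0,0,0,1],[0.03,0.044,0,0,0,0,1],[0.031,0.043,0,0,0,0,1],[0,0,0,0,0,-9.8,1],[0,0,0,0,0,-9.8,1]]]' 10; python3 -m handwheel '[[[0,0,0,0,0,-9.8,1],[0,0,0,0,0,-9.8,1],[0,0,0,0,0,-9.8,1],[0,0,0,0,0,-9.8,1],[0,0,0,0,0,-9.8,1]]]'
cat >> h.py <<'E'
W=np.array([.5422,-.1105]);yaw=np.deg2rad(-21.4);X=np.array([np.cos(yaw),np.sin(yaw)]);Y=np.array([-X[1],X[0]])
def where():
    s=get_state();d=s["tcp_pos"][:2]-W;M=R.from_rotvec(s["tcp_rot"]).as_matrix();f=s["wrist_force"]
    print("t %.2f TCP in housing axes from wheel0: x %.1f y %.1f mm z %.1f; toolx yaw %.2f tilt %.2f; F x %.2f y %.2f z %.2f"%(s["t"],1e3*d@X,1e3*d@Y,1e3*s["tcp_pos"][2],np.rad2deg(np.arctan2(M[1,0],M[0,0])),np.rad2deg(np.arccos(-M[2,2])),f[:2]@X,f[:2]@Y,f[2]))
E
python3 -c "
from h import *
where()
c,im=look('w3')
print(marks(c,im))"
```

```text
t: 0.88
tcp_pos: [0.4933, -0.0915, 0.2176]
tcp_rot: [-2.571, 1.804, -0.001]
wrist_force: [0.3, -0.4, -0.0]
grip_width: 0.0448
finger_force: 0.0
t: 1.5
tcp_pos: [0.4939, -0.091, 0.2171]
tcp_rot: [-3.089, 0.575, 0.0]
wrist_force: [-0.4, -0.2, 0.0]
grip_width: 0.0018
finger_force: 0.0
t 1.50 TCP in housing axes from wheel0: x -52.1 y 0.6 mm z 217.1; toolx yaw -21.08 tilt 0.01; F x -0.32 y -0.33 z 0.01
[(67, array([147.5, 116.2]), array([0.6082, 0.009 ])), (16, array([231.4, 131.9]), array([ 0.5549, -0.0783])), (12, array([286.5, 132.5]), array([ 0.53  , -0.1409]))]
```

View pics/w3.png

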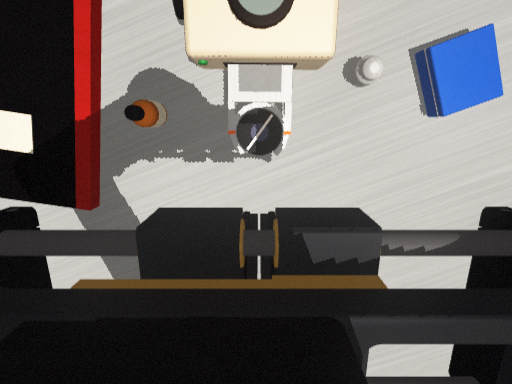

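The wheel is centred at (259,131), straight ahead of the closed fingers at (259,243), and the marks agree with the first estimate. Descending.

```bash
python3 -m handwheel '[[[0,0,0.05,0,0,0,1],[0,0,0.05,0,0,0,1],[0,0,0.04,0,0,0,1],[0,0,0.021,0,0,0,1],[0,0,0,0,0,0,1]]]'; python3 -c "
from h import *
where()"; python3 -m handwheel '[[[0.004,0,0,0,0,0,1],[0.003,0,0,0,0,0,1],[0.002,0,0,0,0,0,1],[0,0,0,0,0,0,1]]]';python3 -c "
from h import *
where()"
```

```text
t: 2.17
tcp_pos: [0.4927, -0.0911, 0.0546]
tcp_rot: [3.085, -0.586, -0.007]
wrist_force: [0.8, -0.1, 1.1]
grip_width: 0.0007
finger_force: 0.0
t 2.17 TCP in housing axes from wheel0: x -53.2 y -0.0 mm z 54.6; toolx yaw -21.51 tilt 0.25; F x 0.76 y 0.24 z 1.12
t: 2.68
tcp_pos: [0.5027, -0.0943, 0.0566]
tcp_rot: [-3.087, 0.584, -0.002]
wrist_force: [-0.2, 0.3, -0.1]
grip_width: 0.0003
finger_force: 0.0
t 2.67 TCP in housing axes from wheel0: x -42.7 y 0.7 mm z 56.6; toolx yaw -21.42 tilt 0.06; F x -0.31 y 0.19 z -0.10
```

```bash
for i in 1; do python3 -m handwheel '[[[0.0015,0,0,0,0,0,1],[0.0015,0,0,0,0,0,1],[0.0015,0,0,0,0,0,1],[0.0015,0,0,0,0,0,1],[0.0015,0,0,0,0,0,1]]]' >/dev/null;python3 -c "
from h import *
where()"; done;  python3 -m handwheel '[[[0.0015,0,0,0,0,0,1],[0.0015,0,0,0,0,0,1],[0.0015,0,0,0,0,0,1],[0.0015,0,0,0,0,0,1],[0.0015,0,0,0,0,0,1]]]' >/dev/null;python3 -c "
from h import *
where()"
```

```text
t 3.30 TCP in housing axes from wheel0: x -35.4 y 0.6 mm z 56.1; toolx yaw -21.40 tilt 0.00; F x -0.67 y 0.01 z -0.52
t 3.92 TCP in housing axes from wheel0: x -27.9 y 0.6 mm z 56.2; toolx yaw -21.40 tilt 0.00; F x 0.68 y -0.21 z -0.22
```

```bash
python3 -c "
from h import *
where()
c,im=look('w4')
print(marks(c,im))
where()
cv2.imwrite('pics/w4c.png',cv2.resize(im[40:300,130:390,::-1],None,fx=2.3,fy=2.3,interpolation=2))"
```

```text
t 3.92 TCP in housing axes from wheel0: x -27.9 y 0.6 mm z 56.2; toolx yaw -21.40 tilt 0.00; F x 0.68 y -0.21 z -0.22
[(371, array([ 48.5, 152.4]), array([0.6089, 0.012 ])), (71, array([208. , 178.6]), array([ 0.5548, -0.0781])), (65, array([310., 179.]), array([ 0.5298, -0.1416]))]
t 3.98 TCP in housing axes from wheel0: x -27.7 y 0.6 mm z 56.2; toolx yaw -21.40 tilt 0.02; F x 0.26 y 0.41 z -0.50
```

View pics/w4c.png

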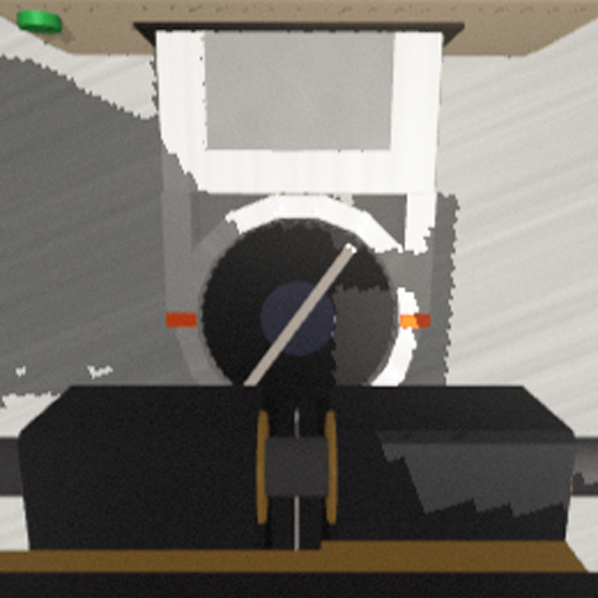

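The slider has not moved: the marks are still at (208,179) and (310,179) and the wheel is in front of the fingers. I'll check where the fingertip should appear in the picture.

```bash
python3 -c "
from h import *
s=get_state();c=get_calibration('wrist');M=R.from_rotvec(s['tcp_rot']).as_matrix()
P=[s['tcp_pos']+M@np.array(v) for v in [(0,0,.025),(.0095,0,.025),(.0095,.015,.025),(.0095,0,0),(0,0,0)]]+[np.r_[W-.028*X,.044]]
q=cv2.projectPoints(np.array(P),c['camera_from_world'][:3,:3],c['camera_from_world'][:3,3],c['camera_matrix'],None)[0][:,0]
print(q.round(1),((q-[130,40])*2.3).round())
print(c['camera_from_world'])
g=cv2.imread('pics/w4.png');b=np.clip(g.astype(int)*3,0,255).astype(np.uint8)[170:280,190:330];cv2.imwrite('pics/w4d.png',cv2.resize(b,None,fx=5,fy=5,interpolation=0))"
```

```text
[[259.  211.1]
 [259.  198.9]
 [279.3 198.9]
 [259.1 209.6]
 [259.  223.3]
 [259.9 217.4]] [[297. 394.]
 [297. 365.]
 [343. 365.]
 [297. 390.]
 [297. 422.]
 [299. 408.]]
[[-0.36429333 -0.93128369 -0.00103085  0.09563729]
 [-0.9036418   0.35321244  0.24222399  0.5111083 ]
 [-0.22521514  0.0891721  -0.97021981  0.35870674]
 [ 0.          0.          0.          1.        ]]
```

View pics/w4d.png

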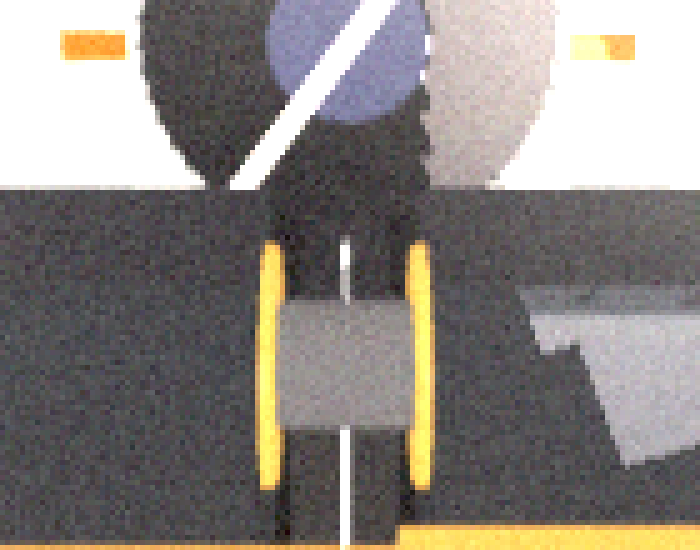

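```bash
python3 -c "
from h import *
im=get_image('side');c=get_calibration('side')
s=get_state();M=R.from_rotvec(s['tcp_rot']).as_matrix()
P=[s['tcp_pos']+M@np.array(v) for v in [(0,0,.025),(.0095,0,.025),(0,0,0)]]+[np.r_[W-.028*X,.044],np.r_[W,.044],np.r_[W-.028*X,0]]
q=cv2.projectPoints(np.array(P),c['camera_from_world'][:3,:3],c['camera_from_world'][:3,3],c['camera_matrix'],None)[0][:,0]
print(q.round(1),((q-[215,190])*7).round())
cv2.imwrite('pics/s4.png',im[:,:,::-1]);cv2.imwrite('pics/s4c.png',cv2.resize(im[190:270,215:325,::-1],None,fx=7,fy=7,interpolation=2))"
```

```text
[[240.6 238.9]
 [244.3 239.4]
 [240.2 230.9]
 [240.3 235. ]
 [251.3 236.3]
 [240.9 248.8]] [[179. 343.]
 [205. 346.]
 [177. 286.]
 [177. 315.]
 [254. 324.]
 [181. 412.]]
```

View pics/s4c.png

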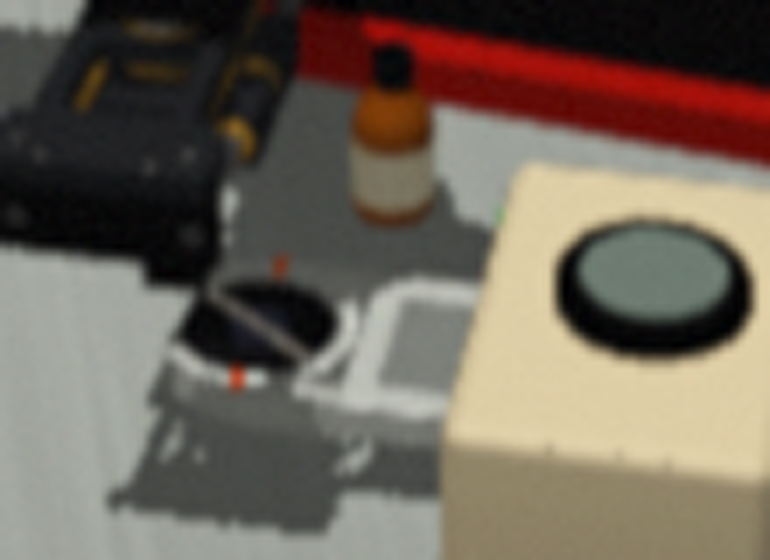

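Side crop: the black fingertips end near crop (180,285), above the bench-grey gap, and the wheel is below at (260,320). So the real tips look ~25 mm higher than assumed. I'll check the same thing with the open-finger picture.

```bash
python3 -c "
from h import *
c=get_calibration('side')
P=[(.6244+sx*.051,0,.216-d) for sx in(-1,1) for d in(0,.025)]
q=cv2.projectPoints(np.array(P),c['camera_from_world'][:3,:3],c['camera_from_world'][:3,3],c['camera_matrix'],None)[0][:,0]
print(q.round(1))
g=cv2.imread('pics/side0.png');d=g.max(2)<60
for col in range(252,302,4): 
  r=np.where(d[100:160,col])[0]+100; print(col,r.max() if len(r) else None,end='; ')
g=cv2.imread('pics/s4.png');d=g.max(2)<75
print()
for col in range(228,256,2): print(col,''.join('#' if v else '.' for v in d[205:250,col]))
"
```

```text
[[255.5 153.2]
 [255.7 162.1]
 [295.4 149.8]
 [295.1 158.6]]
252 131; 256 151; 260 115; 264 115; 268 115; 272 114; 276 114; 280 114; 284 113; 288 113; 292 113; 296 148; 300 129; 
228 ######################.......................
230 ######################.......................
232 ######################.......................
234 ######################.......................
236 ##########################...................
238 ##########################...............#...
240 ##########################......#..........#.
242 ###########################.#######.........#
244 ####################################.........
246 #############...########.##.#########........
248 ##...######..............####.#######........
250 ###....####.............######.######........
252 ############............#######.######.......
254 ########.#...............#######..#####......
```

The open tips also end at the TCP's image row, so the real tips sit around the reported TCP height and passed above the wheel. I'll back off, go lower and check against the side camera.

```bash
python3 -m handwheel '[[[-0.01,0,0,0,0,0,1],[-0.01,0,0,0,0,0,1],[0,0,0.01,0,0,0,1],[0,0,0.01,0,0,0,1],[0,0,0,0,0,0,1]]]'; cat > chk.py <<'E'
from h import *
where();im=get_image('side');c=get_calibration('side');s=get_state()
M=R.from_rotvec(s['tcp_rot']).as_matrix()
q=cv2.projectPoints(np.array([s['tcp_pos']+M@np.array((0,0,v)) for v in(0,.025)]),c['camera_from_world'][:3,:3],c['camera_from_world'][:3,3],c['camera_matrix'],None)[0][:,0]
print(q.round(1));d=im.max(2)<75
for col in range(222,248,2): print(col,''.join('#' if v else '.' for v in d[205:260,col]))
c,im=look('wl');print([m[2] for m in marks(c,im)])
cam=ray
E
python3 chk.py
```

```text
t: 4.65
tcp_pos: [0.497, -0.0925, 0.0349]
tcp_rot: [3.086, -0.583, -0.004]
wrist_force: [0.5, -0.1, -0.1]
grip_width: 0.0008
finger_force: 0.0
t 4.65 TCP in housing axes from wheel0: x -48.7 y 0.2 mm z 34.9; toolx yaw -21.41 tilt 0.15; F x 0.53 y 0.13 z -0.06
[[232.6 236.7]
 [233.1 244.5]]
222 #############################..........................
224 #############################..........................
226 #############################..........................
228 ################################..........#............
230 ################################....................###
232 ##################################...#.#...............
234 ##################################......####........#..
236 ##################################...................##
238 ##########################..###......................##
240 #########...#####............#####...................##
242 ###########..####..........########..................##
244 ################...........##########..................
246 ###########.........#....#############...........#.....
[array([0.61 , 0.012]), array([ 0.5549, -0.0783]), array([ 0.5298, -0.1418])]
```

```bash
python3 -c "
from h import *
c=dict(camera_matrix=np.array([[272.1,0,258.6],[0,272.1,189],[0,0,1]]),camera_from_world=np.array([[-1,0,.001,.624],[0,.97,.243,-.03],[-.002,.243,-.97,.39],[0,0,0,1]]))
p=ray(c,[267,188],.075)[0]-W;print('bottle',p@X*1e3,p@Y*1e3)
c=get_calibration('side');p=ray(c,[272,278],.047)[0]-W;print('obj',p@X*1e3,p@Y*1e3)
"
```

```text
bottle 22.86532311815994 139.2152761398005
obj 78.27585250427374 -139.06337600378345
```

The bottle and objective are both ~139 mm off-axis, well clear of the gripper body. I'll lower slightly and advance.

```bash
cat > w.py <<'E'
from h import *
where()
E
python3 -m handwheel '[[[0.003,0,0.001,0,0,0,1],[0.003,0,0.001,0,0,0,1],[0,0,0,0,0,0,1]]]'>/dev/null;python3 w.py;python3 -m handwheel '[[[0.001,0,0,0,0,0,1],[0.001,0,0,0,0,0,1],[0.001,0,0,0,0,0,1],[0.001,0,0,0,0,0,1]]]' >/dev/null;python3 w.py;  python3 -m handwheel '[[[0.001,0,0,0,0,0,1],[0.001,0,0,0,0,0,1],[0.001,0,0,0,0,0,1]]]' >/dev/null;python3 w.py;python3 -m handwheel '[[[0.001,0,0,0,0,0,1],[0.001,0,0,0,0,0,1],[0.001,0,0,0,0,0,1]]]' >/dev/null;python3 w.py
```

```text
t 5.12 TCP in housing axes from wheel0: x -41.6 y 0.6 mm z 34.2; toolx yaw -21.41 tilt 0.02; F x -0.84 y -0.02 z -0.34
t 5.62 TCP in housing axes from wheel0: x -38.0 y 0.6 mm z 34.2; toolx yaw -21.40 tilt 0.00; F x -0.90 y 0.31 z 0.86
t 6.00 TCP in housing axes from wheel0: x -35.6 y 0.4 mm z 34.0; toolx yaw -21.40 tilt 0.07; F x -1.91 y 0.12 z 0.39
t 6.38 TCP in housing axes from wheel0: x -32.1 y 0.5 mm z 34.1; toolx yaw -21.41 tilt 0.02; F x -2.81 y -0.45 z 1.08
```

Pushing with ~2.8 N, so there is contact. Continuing.

```bash
python3 -m handwheel '[[[0.0015,0,0,0,0,0,1],[0.0015,0,0,0,0,0,1],[0.0015,0,0,0,0,0,1],[0.0015,0,0,0,0,0,1],[0.0015,0,0,0,0,0,1]]]' >/dev/null;python3 w.py;python3 -m handwheel '[[[0.0015,0,0,0,0,0,1],[0.0015,0,0,0,0,0,1],[0.0015,0,0,0,0,0,1],[0.0015,0,0,0,0,0,1],[0.0015,0,0,0,0,0,1]]]' >/dev/null;python3 w.py; python3 -c "
from h import *
c,im=look('w5');print([m for m in marks(c,im)])"
```

```text
t 7.00 TCP in housing axes from wheel0: x -24.5 y 0.5 mm z 34.1; toolx yaw -21.40 tilt 0.01; F x -2.58 y 0.73 z 0.86
t 7.62 TCP in housing axes from wheel0: x -17.0 y 0.5 mm z 34.1; toolx yaw -21.40 tilt 0.01; F x -2.75 y -0.87 z 1.31
[(341, array([ 22.6, 176.4]), array([0.6086, 0.0128])), (104, array([200.9, 170. ]), array([ 0.574, -0.086])), (89, array([317.9, 170.5]), array([ 0.5489, -0.1493]))]
```

```bash
cat > g.py <<'E'
from h import *
import sys
where();s=get_state();sys.exit(1 if abs(s["wrist_force"][:2]@X)>4.8 else 0)
E
python3 -m handwheel '[[[0.001,0,0,0,0,0,1],[0.001,0,0,0,0,0,1],[0.001,0,0,0,0,0,1]]]' >/dev/null; python3 g.py &&
python3 -m handwheel '[[[0.0004,0,0,0,0,0,1],[0.0004,0,0,0,0,0,1]]]' >/dev/null && python3 g.py &&
python3 -m handwheel '[[[0.0004,0,0,0,0,0,1],[0.0004,0,0,0,0,0,1]]]' >/dev/null && python3 g.py &&
python3 -m handwheel '[[[0.0004,0,0,0,0,0,1],[0.0004,0,0,0,0,0,1]]]' >/dev/null && python3 g.py &&
python3 -m handwheel '[[[0.0004,0,0,0,0,0,1],[0.0004,0,0,0,0,0,1]]]' >/dev/null && python3 g.py &&
python3 -m handwheel '[[[0.0004,0,0,0,0,0,1],[0.0004,0,0,0,0,0,1]]]' >/dev/null && python3 g.py &&
python3 -m handwheel '[[[0.0004,0,0,0,0,0,1],[0.0004,0,0,0,0,0,1]]]' >/dev/null && python3 g.py &&
python3 -m handwheel '[[[0.0004,0,0,0,0,0,1],[0.0004,0,0,0,0,0,1]]]' >/dev/null && python3 g.py &&
python3 -m handwheel '[[[0.0004,0,0,0,0,0,1],[0.0004,0,0,0,0,0,1]]]' >/dev/null && python3 g.py &&
python3 -m handwheel '[[[0.0004,0,0,0,0,0,1],[0.0004,0,0,0,0,0,1]]]' >/dev/null && python3 g.py &&
python3 -m handwheel '[[[0.0004,0,0,0,0,0,1],[0.0004,0,0,0,0,0,1]]]' >/dev/null && python3 g.py
```

```text
t 8.05 TCP in housing axes from wheel0: x -14.0 y 0.5 mm z 34.1; toolx yaw -21.40 tilt 0.01; F x -2.68 y 0.08 z -0.24
t 8.30 TCP in housing axes from wheel0: x -13.2 y 0.5 mm z 34.1; toolx yaw -21.40 tilt 0.01; F x -3.57 y 0.29 z 0.35
t 8.55 TCP in housing axes from wheel0: x -12.4 y 0.6 mm z 34.1; toolx yaw -21.40 tilt 0.01; F x -2.87 y -0.96 z 0.74
t 8.80 TCP in housing axes from wheel0: x -11.6 y 0.5 mm z 34.1; toolx yaw -21.40 tilt 0.01; F x -1.99 y -0.57 z 0.51
t 9.05 TCP in housing axes from wheel0: x -10.8 y 0.6 mm z 34.2; toolx yaw -21.40 tilt 0.00; F x -2.95 y -0.56 z 0.09
t 9.30 TCP in housing axes from wheel0: x -10.0 y 0.6 mm z 34.1; toolx yaw -21.40 tilt 0.00; F x -2.02 y -0.92 z 0.12
t 9.55 TCP in housing axes from wheel0: x -9.2 y 0.6 mm z 34.1; toolx yaw -21.40 tilt 0.00; F x -1.56 y -0.66 z 0.61
t 9.80 TCP in housing axes from wheel0: x -8.4 y 0.6 mm z 34.2; toolx yaw -21.40 tilt 0.00; F x -2.04 y -1.68 z 0.16
t 10.05 TCP in housing axes from wheel0: x -7.6 y 0.6 mm z 34.1; toolx yaw -21.40 tilt 0.00; F x -1.86 y -1.05 z 0.35
t 10.30 TCP in housing axes from wheel0: x -6.8 y 0.6 mm z 34.2; toolx yaw -21.40 tilt 0.00; F x -1.82 y -0.49 z 0.13
t 10.55 TCP in housing axes from wheel0: x -6.0 y 0.6 mm z 34.2; toolx yaw -21.40 tilt 0.00; F x -1.71 y -0.68 z -0.06
```

```bash

python3 -m handwheel '[[[0.0004,0,0,0,0,0,1],[0.0004,0,0,0,0,0,1]]]' >/dev/null && python3 g.py &&
python3 -m handwheel '[[[0.0004,0,0,0,0,0,1],[0.0004,0,0,0,0,0,1]]]' >/dev/null && python3 g.py &&
python3 -m handwheel '[[[0.0004,0,0,0,0,0,1],[0.0004,0,0,0,0,0,1]]]' >/dev/null && python3 g.py &&
python3 -m handwheel '[[[0.0004,0,0,0,0,0,1],[0.0004,0,0,0,0,0,1]]]' >/dev/null && python3 g.py &&
python3 -m handwheel '[[[0.0004,0,0,0,0,0,1],[0.0004,0,0,0,0,0,1]]]' >/dev/null && python3 g.py &&
python3 -m handwheel '[[[0.0004,0,0,0,0,0,1],[0.0004,0,0,0,0,0,1]]]' >/dev/null && python3 g.py &&
python3 -m handwheel '[[[0.0004,0,0,0,0,0,1],[0.0004,0,0,0,0,0,1]]]' >/dev/null && python3 g.py &&
python3 -m handwheel '[[[0.0004,0,0,0,0,0,1],[0.0004,0,0,0,0,0,1]]]' >/dev/null && python3 g.py &&
python3 -m handwheel '[[[0.0004,0,0,0,0,0,1],[0.0004,0,0,0,0,0,1]]]' >/dev/null && python3 g.py &&
python3 -m handwheel '[[[0.0004,0,0,0,0,0,1],[0.0004,0,0,0,0,0,1]]]' >/dev/null && python3 g.py &&
python3 -m handwheel '[[[0.0004,0,0,0,0,0,1],[0.0004,0,0,0,0,0,1]]]' >/dev/null && python3 g.py &&
python3 -m handwheel '[[[0.0004,0,0,0,0,0,1],[0.0004,0,0,0,0,0,1]]]' >/dev/null && python3 g.py &&
python3 -m handwheel '[[[0.0004,0,0,0,0,0,1],[0.0004,0,0,0,0,0,1]]]' >/dev/null && python3 g.py
```

```text
t 10.80 TCP in housing axes from wheel0: x -5.2 y 0.6 mm z 34.2; toolx yaw -21.40 tilt 0.00; F x -1.53 y -1.01 z 0.51
t 11.05 TCP in housing axes from wheel0: x -4.4 y 0.6 mm z 34.1; toolx yaw -21.40 tilt 0.00; F x -2.63 y -0.70 z 0.10
t 11.30 TCP in housing axes from wheel0: x -3.6 y 0.6 mm z 34.1; toolx yaw -21.40 tilt 0.00; F x -2.52 y -0.83 z 0.90
t 11.55 TCP in housing axes from wheel0: x -2.8 y 0.6 mm z 34.1; toolx yaw -21.40 tilt 0.00; F x -2.09 y -1.53 z 0.97
t 11.80 TCP in housing axes from wheel0: x -2.0 y 0.6 mm z 34.2; toolx yaw -21.40 tilt 0.00; F x -2.86 y -0.45 z -0.34
t 12.05 TCP in housing axes from wheel0: x -1.2 y 0.6 mm z 34.1; toolx yaw -21.40 tilt 0.00; F x -2.26 y -0.44 z 0.00
t 12.30 TCP in housing axes from wheel0: x -0.6 y 0.5 mm z 34.1; toolx yaw -21.40 tilt 0.02; F x -2.58 y -1.26 z 0.01
t 12.55 TCP in housing axes from wheel0: x -0.4 y 0.4 mm z 34.0; toolx yaw -21.41 tilt 0.11; F x -5.39 y 0.66 z 2.48
```

The stop is felt at x ≈ -0.5 mm. I'll seat it a little, then back off, offset 12 mm to housing -y and press again for the stroke.

```bash

python3 -m handwheel '[[[0.0003,0,0,0,0,0,1],[0,0,0,0,0,0,1]]]' >/dev/null && python3 w.py
python3 -m handwheel '[[[-0.002,0,0,0,0,0,1],[-0.002,0,0,0,0,0,1],[0,0.006,0,0,0,0,1],[0,0.006,0,0,0,0,1],[0,0,0,0,0,0,1]]]' >/dev/null; python3 w.py
python3 -m handwheel '[[[0.001,0,0,0,0,0,1],[0.001,0,0,0,0,0,1],[0.001,0,0,0,0,0,1],[0.0005,0,0,0,0,0,1],[0,0,0,0,0,0,1]]]' >/dev/null; python3 w.py
```

```text
t 12.80 TCP in housing axes from wheel0: x -0.5 y 0.4 mm z 34.0; toolx yaw -21.42 tilt 0.14; F x -5.52 y 0.06 z 3.30
t 13.43 TCP in housing axes from wheel0: x -3.0 y -11.9 mm z 34.3; toolx yaw -21.45 tilt 0.04; F x -0.51 y -0.61 z 0.17
t 14.05 TCP in housing axes from wheel0: x -0.9 y -11.5 mm z 33.9; toolx yaw -21.40 tilt 0.12; F x -4.67 y 1.45 z 3.37
```

```bash

python3 -m handwheel '[[[0.0003,0,0,0,0,0,1],[0,0,0,0,0,0,1]]]' >/dev/null && python3 w.py
python3 -m handwheel '[[[0.0003,0,0,0,0,0,1],[0,0,0,0,0,0,1]]]' >/dev/null; python3 w.py
python3 -c "
from h import *
c,im=look('w6');print([m for m in marks(c,im)][-2:])"
```

```text
t 14.30 TCP in housing axes from wheel0: x -0.8 y -11.6 mm z 33.9; toolx yaw -21.41 tilt 0.15; F x -6.15 y 1.67 z 3.01
t 14.55 TCP in housing axes from wheel0: x -0.7 y -11.6 mm z 33.9; toolx yaw -21.41 tilt 0.18; F x -5.92 y 2.29 z 3.08
[(96, array([179.8, 169.9]), array([ 0.5893, -0.0919])), (90, array([297. , 170.5]), array([ 0.5641, -0.1552]))]
```

```bash

python3 -m handwheel '[[[0.0004,0,0,0,0,0,1],[0.0004,0,0,0,0,0,1],[0,0,0,0,0,0,1]]]' >/dev/null && python3 w.py
python3 -m handwheel '[[[0,-0.001,0,0,0,0,1],[0,-0.001,0,0,0,0,1],[0,0,0,0,0,0,1]]]' >/dev/null; python3 w.py
```

```text
t 14.97 TCP in housing axes from wheel0: x -0.7 y -11.7 mm z 33.8; toolx yaw -21.42 tilt 0.26; F x -7.88 y 2.86 z 4.78
t 15.35 TCP in housing axes from wheel0: x -0.8 y -11.0 mm z 33.7; toolx yaw -21.43 tilt 0.35; F x -5.58 y -2.33 z 3.52
```

```bash

python3 -m handwheel '[[[0.0004,-0.001,0,0,0,0,1],[0.0002,-0.001,0,0,0,0,1],[0,-0.001,0,0,0,0,1]]]' >/dev/null && python3 w.py
python3 -m handwheel '[[[0,-0.001,0,0,0,0,1],[0,-0.001,0,0,0,0,1],[0,-0.001,0,0,0,0,1]]]' >/dev/null; python3 w.py
cat > line.py <<'E'
from h import *
def ang(tag):
    c,im=look(tag)
    mk=[m for m in marks(c,im) if 120<m[1][0]<400 and 150<m[1][1]<200];a,b=[m[2] for m in mk][:2]
    ax=(mk[0][1]+mk[1][1])/2;rad=np.linalg.norm(mk[0][1]-mk[1][1])/2*.80
    g=cv2.GaussianBlur(im.max(2),(3,3),0).astype(float);bg=cv2.medianBlur(im.max(2),15).astype(float)
    d=g-bg;yy,xx=np.mgrid[:384,:512];r=np.hypot(xx-ax[0],yy-ax[1])
    m=((d>25)&(r<rad)&(yy<205)).astype(np.uint8)
    n,l,s,_=cv2.connectedComponentsWithStats(m);i=1+s[1:,4].argmax();P=np.argwhere(l==i)[:,::-1]
    w=ray(c,P,.044);v=np.linalg.svd(w-w.mean(0))[2][0];t=b-a
    A=lambda u:np.rad2deg(np.arctan2(u[1],u[0]))
    mid=(a+b)/2-W
    print("line-mark deg %.1f line-housing y %.1f, npix %d elong mid x %.1f y %.1f"%((A(v)-A(t)+90)%180-90,(A(v)-A(Y)+90)%180-90,len(P),1e3*mid@X,1e3*mid@Y))
if __name__=="__main__":
    import sys;ang(sys.argv[1])
E
python3 line.py w7
```

```text
t 15.72 TCP in housing axes from wheel0: x -1.1 y -8.8 mm z 33.3; toolx yaw -21.46 tilt 0.49; F x -5.54 y -4.26 z 4.03
t 16.10 TCP in housing axes from wheel0: x -1.1 y -5.8 mm z 33.3; toolx yaw -21.47 tilt 0.49; F x -6.53 y -4.68 z 3.78
line-mark deg 44.9 line-housing y 44.9, npix 587 elong mid x 36.9 y 0.4
```

```bash

python3 -m handwheel '[[[0.0004,0,0,0,0,0,1],[0.0004,0,0,0,0,0,1],[0,0,0,0,0,0,1]]]' >/dev/null && python3 w.py; python3 line.py w8
python3 -m handwheel '[[[0,-0.001,0,0,0,0,1],[0,-0.001,0,0,0,0,1],[0,-0.001,0,0,0,0,1],[0,-0.001,0,0,0,0,1]]]' >/dev/null; python3 w.py
python3 line.py w9
```

```text
t 16.52 TCP in housing axes from wheel0: x -1.0 y -5.7 mm z 33.3; toolx yaw -21.47 tilt 0.56; F x -8.45 y -2.97 z 5.20
line-mark deg 45.0 line-housing y 44.6, npix 590 elong mid x 36.8 y 0.4
t 17.07 TCP in housing axes from wheel0: x -0.6 y -1.6 mm z 33.3; toolx yaw -21.47 tilt 0.51; F x -8.07 y -3.01 z 2.99
line-mark deg 36.4 line-housing y 36.2, npix 591 elong mid x 36.9 y 0.4
```

Rolling without slip (4.1 mm → 8.5°). Continuing.

```bash

python3 -m handwheel '[[[0,-0.0012,0,0,0,0,1],[0,-0.0012,0,0,0,0,1],[0,-0.0012,0,0,0,0,1],[0,-0.0012,0,0,0,0,1],[0,-0.0012,0,0,0,0,1]]]' >/dev/null; python3 w.py
python3 line.py w10
python3 -m handwheel '[[[0,-0.0012,0,0,0,0,1],[0,-0.0012,0,0,0,0,1],[0,-0.0012,0,0,0,0,1],[0,-0.0012,0,0,0,0,1]]]' >/dev/null; python3 w.py
python3 line.py w11
```

```text
t 17.75 TCP in housing axes from wheel0: x -0.9 y 3.7 mm z 33.1; toolx yaw -21.50 tilt 0.58; F x -6.90 y -4.32 z 3.75
line-mark deg 25.9 line-housing y 25.8, npix 603 elong mid x 36.8 y 0.3
t 18.30 TCP in housing axes from wheel0: x -1.1 y 8.7 mm z 33.0; toolx yaw -21.51 tilt 0.59; F x -7.70 y -3.06 z 3.90
line-mark deg 15.6 line-housing y 15.4, npix 587 elong mid x 36.9 y 0.3
```

```bash

python3 -m handwheel '[[[0.0002,-0.001,0,0,0,0,1],[0,-0.001,0,0,0,0,1],[0,-0.001,0,0,0,0,1],[0,-0.001,0,0,0,0,1]]]' >/dev/null; python3 w.py
python3 line.py w12
python3 -m handwheel '[[[0,-0.001,0,0,0,0,1],[0,-0.001,0,0,0,0,1]]]' >/dev/null; python3 w.py
python3 line.py w13
```

```text
t 18.85 TCP in housing axes from wheel0: x -0.7 y 12.5 mm z 33.0; toolx yaw -21.49 tilt 0.59; F x -6.01 y -6.11 z 3.35
line-mark deg 7.9 line-housing y 7.8, npix 564 elong mid x 37.0 y 0.4
t 19.15 TCP in housing axes from wheel0: x -0.8 y 13.4 mm z 32.8; toolx yaw -21.50 tilt 0.68; F x -4.01 y -8.95 z 2.29
line-mark deg 7.9 line-housing y 7.8, npix 567 elong mid x 36.9 y 0.2
```

The finger now bears on the pocket wall. I'll release, reset to the middle and finish with a short stroke.

```bash

python3 -m handwheel '[[[-0.001,0.0015,0,0,0,0,1],[-0.003,0,0,0,0,0,1],[-0.003,0,0,0,0,0,1],[0,0.009,0,0,0,0,1],[0,0.008,0,0,0,0,1]]]' >/dev/null;python3 -m handwheel '[[[0,0,0,0,0,0,1]]]' >/dev/null; python3 w.py
python3 line.py w14
python3 -m handwheel '[[[0.0015,0,0,0,0,0,1],[0.001,0,0,0,0,0,1],[0.001,0,0,0,0,0,1],[0.001,0,0,0,0,0,1],[0,0,0,0,0,0,1]]]' >/dev/null; python3 w.py
```

```text
t 19.95 TCP in housing axes from wheel0: x -3.5 y -1.7 mm z 34.3; toolx yaw -21.46 tilt 0.03; F x -0.02 y 0.76 z -0.23
line-mark deg 8.2 line-housing y 7.9, npix 594 elong mid x 36.8 y 0.5
t 20.62 TCP in housing axes from wheel0: x -0.6 y -1.2 mm z 33.9; toolx yaw -21.41 tilt 0.15; F x -4.38 y 2.36 z 1.82
```

```bash

python3 -m handwheel '[[[0.0005,0,0,0,0,0,1],[0.0005,0,0,0,0,0,1],[0.0005,0,0,0,0,0,1],[0,0,0,0,0,0,1]]]' >/dev/null; python3 w.py
python3 -m handwheel '[[[0,-0.001,0,0,0,0,1],[0,-0.001,0,0,0,0,1],[0,-0.001,0,0,0,0,1],[0,-0.001,0,0,0,0,1]]]' >/dev/null; python3 w.py; python3 line.py w15
```

```text
t 21.12 TCP in housing axes from wheel0: x -0.4 y -1.3 mm z 33.8; toolx yaw -21.42 tilt 0.29; F x -7.50 y 3.36 z 4.78
t 21.62 TCP in housing axes from wheel0: x -0.6 y 0.9 mm z 33.2; toolx yaw -21.46 tilt 0.41; F x -4.47 y -3.37 z 0.61
line-mark deg 7.9 line-housing y 7.7, npix 582 elong mid x 37.0 y 0.4
```

```bash

python3 -m handwheel '[[[0.0005,0,0,0,0,0,1],[0.0004,0,0,0,0,0,1],[0,0,0,0,0,0,1]]]' >/dev/null; python3 w.py
python3 -m handwheel '[[[0,-0.001,0,0,0,0,1],[0,-0.001,0,0,0,0,1],[0,-0.0005,0,0,0,0,1]]]' >/dev/null; python3 w.py; python3 line.py w16
```

```text
t 22.05 TCP in housing axes from wheel0: x -0.5 y 0.8 mm z 33.1; toolx yaw -21.48 tilt 0.51; F x -6.47 y -2.05 z 2.08
t 22.43 TCP in housing axes from wheel0: x -0.8 y 2.6 mm z 33.0; toolx yaw -21.49 tilt 0.58; F x -6.64 y -4.31 z 2.67
line-mark deg 4.7 line-housing y 4.6, npix 581 elong mid x 37.0 y 0.4
```

```bash

python3 -m handwheel '[[[0,-0.001,0,0,0,0,1],[0,-0.001,0,0,0,0,1]]]' >/dev/null; python3 w.py; python3 line.py w17
```

```text
t 22.73 TCP in housing axes from wheel0: x -1.0 y 4.5 mm z 33.1; toolx yaw -21.50 tilt 0.60; F x -7.02 y -4.52 z 3.30
line-mark deg 0.7 line-housing y 0.5, npix 593 elong mid x 36.7 y 0.4
```

```bash

python3 -m handwheel '[[[0,-0.0004,0,0,0,0,1],[0,0,0,0,0,0,1]]]' >/dev/null; python3 line.py w18
python3 -m handwheel '[[[-0.003,0.0005,0,0,0,0,1],[-0.005,0,0,0,0,0,1],[-0.01,0,0,0,0,0,1],[-0.02,0,0,0,0,0,1],[0,0,-0.04,0,0,0,1]]]' >/dev/null;python3 -m handwheel '[[[0,0,-0.06,0,0,0,1],[0,0,0,0,0,0,1],[0,0,0,0,0,0,1]]]' >/dev/null; python3 w.py
python3 - <<'E'
from h import *
c,im=look('w19');print(marks(c,im))
cv2.imwrite('pics/w19c.png',cv2.resize(im[0:200,160:360,::-1],None,fx=3,fy=3,interpolation=2))
E
```

```text
line-mark deg -0.0 line-housing y -0.4, npix 557 elong mid x 36.8 y 0.4
t 24.07 TCP in housing axes from wheel0: x -35.4 y 7.5 mm z 134.2; toolx yaw -21.40 tilt 0.06; F x 0.17 y 1.04 z 0.09
[(33, array([229.5, 112.8]), array([ 0.5893, -0.092 ])), (27, array([304., 113.]), array([ 0.5645, -0.1549])), (124, array([119.8, 134.7]), array([0.6084, 0.0102]))]
```

View pics/w19c.png

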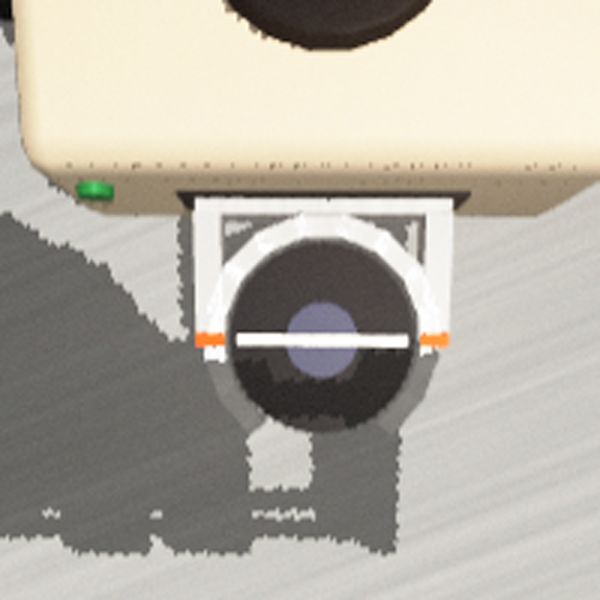

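The white line (crop 237–408, row 340) joins both orange marks (row 340), and the slider is still at the stop position (36.8 mm, as when pressed). Handing in.

```bash
python3 -c "
from plant import *
print(finish_job())"
```

```text
the job is handed in; nothing more can be done
None
```

The slider is home against its stop and the wheel's white line points at both orange marks; I handed the job in at about 24 s with the robot clear and the bystanders untouched, and the highest force I read was about 11 N.

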